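# Make up a reel drag spindle: spacer, thrust washer, bayonet bush

## Task

Make up the drag spindle that stands on the bench: slide the spacer sleeve down onto its spring seat, lay the thrust washer on top of the spacer, then set the brass bush on last, feel for the cross pin with the bush's slot, press the bush down against the spring and turn it clockwise (seen from above) to its stop, so that the pin drops into its seats and the bush stays locked when let go. It is a light spring, so feel your way: never push on the spindle with more than 40 newtons. Leave the bearing cup and the loose bolt between the parts standing where they are.

Things in the scene. Friction and masses are not known exactly. Their poses are not given: they have to be found in the camera images.
- stand: Reel drag spindle, fixed to the bench: grey cast base 112 x 92 x 14 mm with four cap screws and an upright steel spindle. Origin: centre of the underside (z = 0), z up the spindle axis, x along the 112 mm side. The spindle: pilot 24 mm thick up to 70 mm above the origin (1.2 mm chamfer), then a 14 mm nose up to 92 mm (2 mm chamfer).
- seat (a point): On the axis at the top of the spring seat, a steel disc 49 mm across round the spindle, 40 mm above the stand's origin. A spring holds it up against its stop: it begins to sink at 6 N, yields 1.5 N per mm and is solid after 7.5 mm (17 N).
- pin (a point): Centre of the round cross pin through the nose, on the axis, 83.5 mm above the stand's origin. The pin is level, 4 mm thick, 23 mm from end to end (it passes a 24 mm bore). Spindle and pin can turn in the base, but a brake (0.5 N m) holds them as left: the pin points anywhere within 1.0 rad either side of the base's x axis. This angle is not measured: look or feel.
- spacer: Spacer sleeve, plain steel tube 34 mm outside, 25.6 mm bore, 18 mm high, 60 g; stands on end, origin at the centre of its underside, z along the bore. Goes on first, either way up; its underside then stands on the spring seat.
- washer: Thick steel thrust washer 44 mm outside, 25.6 mm bore, 8 mm thick, 50 g, lying flat; origin at the centre of its underside, z along the bore. Goes on second, either way up; its underside then lies 58 mm above the stand's origin.
- bush: Brass bayonet bush, 140 g, right way up: 44 mm round with two flats 36 mm apart to grip it by (facing its own +y and -y), 20 mm high plus two 3 mm stop lugs on top. Origin: centre of its underside. Its 25.8 mm counterbore, 12.5 mm deep from below, takes the pilot. The web above has a 16.4 mm hole and through it, along the bush's own x, a slot 5.6 x 26 mm for the pin.
- bush_top (a point): Centre of the bush's top face, 20 mm above its underside. In it, 70 degrees (1.22 rad) round from the slot, are two pin seats 2.5 mm deep, each with a stop lug beyond: with the pin through the slot and the top face pressed below the pin, turning the bush 1.22 rad clockwise seen from above brings the seats under the pin. Half a turn round it is the same.
- bush_foot (a point): Centre of the bush's underside. Its height above the stand's origin: 73 mm when the web rests on the pin, slot not found; 66 mm when slotted over the pin and resting on washer and spacer; below 61.5 mm (13 N) the top face is under the pin and it can be turned; 58.5 mm spring solid; 64 mm locked, pin in its seats.
- cup_a: Steel bearing cup, 74 mm across, 28 mm high, standing among the parts; not part of the job. Origin at the centre of its underside.
- bolt_0: Small hex bolt, 36 mm tall, standing on its head among the parts; not part of the job. Origin at the centre of its underside.

How it is judged:
By the outcome, as a careful person would: the job done as asked, in the order asked, and still so for the second after the job is handed in, with the robot touching nothing.
It also fails if it takes over 72 s, if anything falls off the work surface, if the arm or the gripper's body presses on something with over 40 N, if the wrist force passes 120 N, or if a joint passes its speed limit or range.

## Robot

A 6-joint arm with a two-finger parallel gripper is mounted at the origin on a cart in front of the work surface, level with it; the furniture and walls round the work are solid. World frame = base frame: x ahead of the robot, y to its left, z up, the work surface at z = 0. Lengths are in m, angles in rad, forces in N, time in s.
With the tool pointing down it reaches from about 0.375 to 0.9 m from the base axis. Payload 3.1 kg.
Tool frame: the origin (TCP) lies on the centre line of the jaws, within the pads' length; the fingertips stand 22 mm ahead of it and the grasp point (between the pads) lies 3 mm ahead of it; z points along the fingers, y is the line along which they close (so a half turn about z gives the same grasp; the last joint's range is limited). The gripper opens to 85 mm and grips with 20 to 120 N. Pads are 22 mm wide; open, the fingers measure 114 mm over their backs; the gripper's body (76 mm by 85 mm) begins 54 mm behind the grasp point. The pads swing forward as they close: fully open they stand 13 mm farther back than shut.
Start: joints at [-1.435, 0.527, 1.433, -0, 1.181, -0.178], TCP at [0.194, -0.594, 0.23] pointing down, gripper open.
Joint ranges: [-3.08, 3.08], [-0.75, 2.2], [0.22, 2.44], [-1.43, 4.57], [0, 2.65], [-2.85, 2.85]. Speed limits (rad/s): [2.79, 2.79, 3.14, 3.14, 3.14, 3.14].

## Interface

Orientations are given as a unit quaternion [x, y, z, w].
In Python, from station import sense, eyes, job gives the robot as it stands.
- The arm moves only by the tool pendant, called as name([rows], argument=value, ...), one row to a line, values as JSON. Schema: {"type":"object","properties":{"increments":{"type":"array","items":{"type":"array","items":{"type":"number"},"minItems":5,"maxItems":5},"minItems":1,"maxItems":20},"clamp_n":{"type":"number"},"only":{"type":"string"},"quiet":{"type":"boolean"},"lines":{"type":"string"}},"required":["increments"],"additionalProperties":false}. increments is a list of rows, 1 to 20 of them, each of 5 numbers: dx, dy, dz in m, then a turn about the tool's z in rad, then the opening from 0.0 (shut) to 1.0 (fully open); each row is the pose to reach, as a shift and turn from the pose commanded when the call began, along the tool's axes at that moment; what a row does not reach only later rows make up. A row lasts 1/10 s, in which the tool goes at most 0.05 m and 0.15 rad, less where a joint would pass 70% of its speed; a pose out of reach is approached as far as the arm can. The fingers move at their own pace and stop on an object; clamp_n is the grip in N (left out, the last holds). Time passes only in rows, so rows that do not move let the fingers close. The tool returns the time, the measured TCP pose, the force, the opening and the grip force at its end. only (a regular expression) keeps the lines of the reply that match it, lines (a string "A,B") keeps lines A to B, and quiet returns only ok. Input that does not fit is refused with a message, and nothing moves.
- sense(): the state, without advancing time (a new reading comes with each control period).
- eyes.snapshot(name): name is "scene" or "top" or "wrist"; returns a dict with "pixels" (384x512x3 uint8, red, green, blue), "range_z" (384x512 float32, m along the optical axis (not along the pixel's ray), 0 where there is no reading), "fov_y" (degrees; the focal length in pixels is half the picture's height over the tangent of half this angle, whatever the lens; pixels are square), "cx", "cy" (the principal point, pixels), "R" (3x3) and "t" (3): a world point X has camera coordinates R X + t; the wrist camera has in their place "hand_eye" (4x4, takes a point from camera to tool coordinates, whose origin is the TCP and whose axes are the flange's). Camera axes: x right, y down, z forward; pixel columns grow to the right and rows downward; lengths in m; the calibration is good to about 2 mm. A picture is of the moment at which its call begins: read the wrist's pose just before it.
- job.sign_off(): hands the job in; it is judged then, once.
The state is a dict: "t": time; "q": joint angles; "qd": joint speeds; "tau": joint torques, N m; "tcp_pos": TCP position; "tool_rot": TCP orientation; "force": force on the tool from outside, world axes, zero at the start; "ft_torque": the same for the moment, N m; "finger_gap": opening from 0.0 (shut) to 1.0 (fully open); "gripper_force": force on a finger pad.
Only numpy, scipy, OpenCV 4.12 (cv2) and the standard library are available. Lean on these libraries where they do the work, as an engineer would, in place of code of your own. Each camera call takes 0.05 s, during which the arm holds its last target. There are 200 camera calls.

## Working session

There is one attempt and no reset: what is moved stays moved. The work goes in short steps, Python scripts to look and compute and a tool call to move; the robot and the scene stay as the last step left them, time stands still between calls to the robot, and variables do not carry over. Pictures are saved under pics/ and viewed, at most 10 in all, crops included, and the job is handed in when it is done.

```bash
ls; mkdir -p pics
```

Create h.py:
```python
import numpy as np, cv2
from station import sense, eyes, job
from scipy.spatial.transform import Rotation as Ro
def cloud(name):
    s=sense(); d=eyes.snapshot(name); z=d["range_z"]; f=192/np.tan(np.radians(d["fov_y"]/2))
    v,u=np.mgrid[:384,:512]
    P=np.stack([(u-d["cx"])*z/f,(v-d["cy"])*z/f,z],-1)
    if "R" in d: W=(P-d["t"])@d["R"]
    else:
        H=d["hand_eye"]; W=(P@H[:3,:3].T+H[:3,3])@Ro.from_quat(s["tool_rot"]).as_matrix().T+s["tcp_pos"]
    W[z==0]=np.nan
    return d,W
def save(n,im,k=1): cv2.imwrite(n,cv2.resize(im[:,:,::-1],None,fx=k,fy=k,interpolation=cv2.INTER_CUBIC))
```

Run:
```python
from h import *
print(sense())
for n in("top","scene"):
    d,W=cloud(n); save(f"pics/{n}0.png",d["pixels"],1.5); np.savez(f"{n}0.npz",W=W,p=d["pixels"]); print(n,d["fov_y"],d["cx"],d["cy"],-d["R"].T@d["t"] )
```

```text
pics
{'t': 0.0, 'q': array([-1.43449623e+00,  5.28488122e-01,  1.43390356e+00, -1.32303499e-05,
        1.18138143e+00, -1.78503866e-01]), 'qd': array([ 0.00068709, -0.00109716,  0.00167552,  0.00065477, -0.00038541,
       -0.0011652 ]), 'tau': array([-1.48944127e-04, -4.42346764e+01, -1.78023469e+01, -2.11628935e-04,
        8.54400132e-03,  1.07665454e-05]), 'tcp_pos': array([ 0.19344222, -0.59355826,  0.22921972]), 'tool_rot': array([ 9.87636881e-01,  1.56755231e-01,  1.68883334e-05, -1.09011330e-03]), 'force': array([ 0.31604538, -0.44574438, -0.19719482]), 'ft_torque': array([-0.01303164,  0.04786862, -0.00548558]), 'gripper_force': 0.0, 'finger_gap': 0.9983741928506346}
top 45.28694847611433 262.39142248174915 195.45671918044374 [0.33418094 0.16491348 0.93258182]
scene 49.3085266607325 250.05420647866984 190.40910383567444 [-0.08310362  0.52447466  0.56322207]
```

View pics/top0.png

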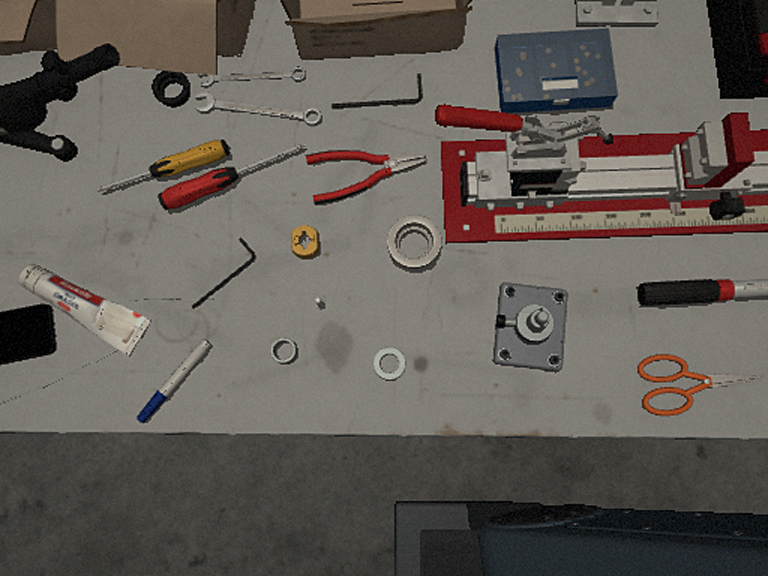

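The top view shows the bush at (305,241), spacer (284,351), washer (389,364), cup (414,242), bolt (320,302) and stand (533,325) in the 1.5x picture. Next I measure them.

Run:
```python
from h import *
D=np.load("top0.npz");W=D["W"];p=D["p"]
g=W[330:][...]; 
for n,u,v,lo,hi,r in(("bush",305,241,.016,.03,22),("spacer",284,351,.013,.03,18),("washer",389,364,.004,.02,22),("cup",414,242,.02,.04,36),("bolt",320,302,.02,.05,10),("base",531,327,.008,.022,56),("seat",535,322,.03,.048,30),("nose",540,317,.06,.12,15)):
    u/=1.5;v/=1.5;vv,uu=np.mgrid[:384,:512]
    m=(np.hypot(uu-u,vv-v)<r*1.5)&(W[...,2]>lo)&(W[...,2]<hi)
    q=W[m]; c,rad=cv2.minEnclosingCircle(q[:,:2].astype(np.float32))
    print(n,m.sum(),"med z",np.median(q[:,2]).round(4),"circ",np.round(c,4),round(rad,4),"mean",q[:,:2].mean(0).round(4),"minrect",cv2.minAreaRect(q[:,:2].astype(np.float32)))
m=np.median(W[150:200,20:100,2]);print("table",np.nanmedian(W[255:280,150:180,2]))
a=p[135:190,90:300]; b=p[185:255,325:385]; s=p[135:190,175:235]
save("pics/standcrop.png",np.hstack([cv2.resize(p[185:255,325:385],(420,490)),cv2.resize(p[138:188,180:228],(360,490))]))
```

```text
bush 237 med z 0.0192 circ [0.5917 0.2985] 0.0221 mean [0.5914 0.2994] minrect ((0.5914596319198608, 0.29967427253723145), (0.04326510801911354, 0.03560594841837883), 2.3444387912750244)
spacer 106 med z 0.0172 circ [0.4407 0.323 ] 0.0173 mean [0.4407 0.3228] minrect ((0.4407672882080078, 0.32282376289367676), (0.03383975103497505, 0.03223259747028351), 46.39606857299805)
washer 259 med z 0.0073 circ [0.4307 0.1791] 0.0612 mean [0.426  0.1814] minrect ((0.4408203661441803, 0.172777459025383), (0.10704448819160461, 0.0827133059501648), 57.99648666381836)
cup 630 med z 0.0271 circ [0.614  0.1206] 0.0746 mean [0.5959 0.1402] minrect ((0.612451434135437, 0.12258130311965942), (0.07444929331541061, 0.14404381811618805), 40.178794860839844)
bolt 20 med z 0.0339 circ [0.5044 0.2758] 0.0041 mean [0.5047 0.2758] minrect ((0.5051565766334534, 0.27580726146698), (0.007193536963313818, 0.006921250373125076), 87.57386016845703)
base 3507 med z 0.0118 circ [ 0.4907 -0.0177] 0.1652 mean [ 0.541  -0.0127] minrect ((0.5339176654815674, -0.021161258220672607), (0.31239083409309387, 0.23003767430782318), 86.15707397460938)
seat 330 med z 0.0394 circ [4.765e-01 3.000e-04] 0.0331 mean [ 0.4744 -0.006 ] minrect ((0.47346821427345276, -0.0027492791414260864), (0.0481809563934803, 0.06155107542872429), 23.58489418029785)
nose 141 med z 0.0731 circ [ 0.4762 -0.0088] 0.012 mean [ 0.4746 -0.0067] minrect ((0.47502410411834717, -0.0073190610855817795), (0.02282414399087429, 0.01908438839018345), 41.9635009765625)
table -0.0005883014083865634
```

View pics/standcrop.png

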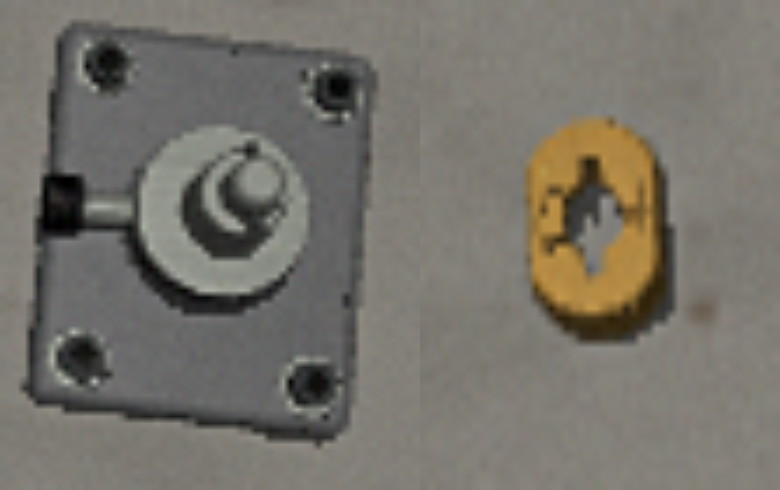

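View pics/scene0.png

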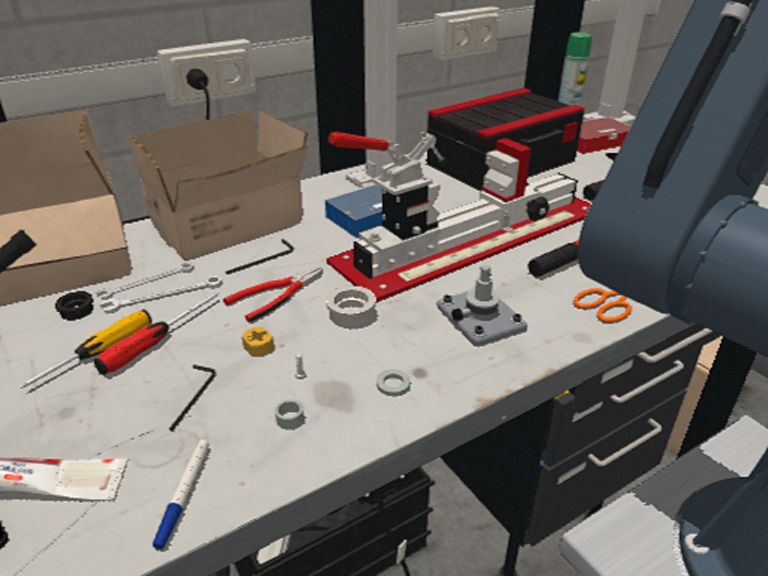

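The stand crop shows the nose near (255,190) with pin ends near (250,148) and (275,212), so the pin lies roughly along x. The bush slot also lies roughly along world x. The scene view shows all parts upright and clear of each other. Next I plan the wrist view.

Add to h.py:
```python
def rows(x,y,z,yaw=None):
    s=sense(); M=Ro.from_quat(s["tool_rot"]).as_matrix(); d=M.T@(np.array([x,y,z])-s["tcp_pos"])
    y0=np.arctan2(M[1,0],M[0,0]); 
    t=0 if yaw is None else y0-yaw
    print("shift",d.round(4),"turn",round(t,3),"(mod pi",round((t+np.pi/2)%np.pi-np.pi/2,3),") yaw0",round(y0,3),"q6",s["q"][5].round(3),"n",np.linalg.norm(d)/.05)
```

Run:
```python
from h import *
d=eyes.snapshot("wrist");print(d["hand_eye"].round(3),d["fov_y"],d["cx"],d["cy"])
rows(.474,-.006,.26,.315)
```

```text
[[-0.    -0.946 -0.323  0.084]
 [ 1.    -0.    -0.    -0.001]
 [ 0.    -0.323  0.946 -0.144]
 [ 0.     0.     0.     1.   ]] 65.89878015188253 258.06356185805606 190.77630625791974
shift [ 0.4487 -0.472  -0.0296] turn -0.0 (mod pi -0.0 ) yaw0 0.315 q6 -0.178 n 13.039117002744408
```

pendant([
  [0.225,-0.236,-0.015,0,1],
  [0.225,-0.236,-0.015,0,1],
  [0.225,-0.236,-0.015,0,1],
  [0.225,-0.236,-0.015,0,1],
  [0.225,-0.236,-0.015,0,1],
  [0.449,-0.472,-0.03,0,1],
  [0.449,-0.472,-0.03,0,1],
  [0.449,-0.472,-0.03,0,1],
  [0.449,-0.472,-0.03,0,1],
  [0.449,-0.472,-0.03,0,1],
  [0.449,-0.472,-0.03,0,1],
  [0.449,-0.472,-0.03,0,1],
  [0.449,-0.472,-0.03,0,1],
  [0.449,-0.472,-0.03,0,1],
  [0.449,-0.472,-0.03,0,1],
  [0.449,-0.472,-0.03,0,1],
  [0.449,-0.472,-0.03,0,1],
], clamp_n=40)

```text
t: 1.85
tcp_pos: [0.4737, -0.0078, 0.26]
tool_rot: [0.988, 0.156, -0.0, 0.0]
force: [-0.5, -0.6, -1.0]
finger_gap: 1.0
gripper_force: 0.0
```

Create look.py:
```python
from h import *
import sys
s=sense();d,W=cloud("wrist");n=sys.argv[1];np.savez(n+".npz",W=W,p=d["pixels"],tcp=s["tcp_pos"],rot=s["tool_rot"])
print(s["t"],s["tcp_pos"],s["qd"].round(3))
```

```bash
python3 look.py w1
```

```text
1.85 [ 0.47371981 -0.00780339  0.26003071] [-0.009 -0.001 -0.002  0.003 -0.001  0.002]
```

pendant([
  [0,0,0,-2.9,1],
  [0,0,0,-2.9,1],
  [0,0,0,-2.9,1],
  [0,0,0,-2.9,1],
  [0,0,0,-2.9,1],
  [0,0,0,-2.9,1],
  [0,0,0,-2.9,1],
  [0,0,0,-2.9,1],
  [0,0,0,-2.9,1],
  [0,0,0,-2.9,1],
  [0,0,0,-2.9,1],
  [0,0,0,-2.9,1],
  [0,0,0,-2.9,1],
  [0,0,0,-2.9,1],
  [0,0,0,-2.9,1],
  [0,0,0,-2.9,1],
  [0,0,0,-2.9,1],
  [0,0,0,-2.9,1],
  [0,0,0,-2.9,1],
  [0,0,0,-2.9,1],
])

```text
t: 3.9
tcp_pos: [0.474, -0.0079, 0.2602]
tool_rot: [-0.037, 0.999, -0.0, -0.0]
force: [0.1, 1.0, 0.1]
finger_gap: 1.0
gripper_force: 0.0
```

pendant([
  [0,0,0,0,1],
])

```text
t: 4.0
tcp_pos: [0.474, -0.0077, 0.2602]
tool_rot: [-0.035, 0.999, -0.0, -0.0]
force: [0.1, 0.3, 0.7]
finger_gap: 1.005
gripper_force: 0.0
```

```bash
python3 look.py w2
```

Run:
```python
from h import *
for n in("w1","w2"):
    D=np.load(n+".npz");W=D["W"];p=D["p"]
    for nm,lo,hi,r in(("nosetop",.088,.096,.02),("pilot",.067,.0715,.03),("pin",.081,.0875,.03),("seat",.037,.0425,.04)):
        m=(W[...,2]>lo)&(W[...,2]<hi)&(np.hypot(W[...,0]-.474,W[...,1]+.006)<r)
        q=W[m]
        if len(q)<4: print(n,nm,len(q));continue
        c,rad=cv2.minEnclosingCircle(q[:,:2].astype(np.float32))
        print(n,nm,m.sum(),np.median(q[:,2]).round(4),np.round(c,4),round(rad,4),q[:,:2].mean(0).round(4))
        if nm=="nosetop": vv,uu=np.where(m);print(uu.mean(),vv.mean());cu,cv=int(uu.mean()),int(vv.mean())
    cr=p[max(cv-60,0):cv+60,max(cu-60,0):cu+60]
    globals()[n]=cv2.resize(cr,(400,400),interpolation=cv2.INTER_CUBIC)
save("pics/stand12.png",np.hstack([w1,w2]))
```

```text
4.0 [ 0.474023   -0.0076976   0.26019481] [ 0.006 -0.    -0.002 -0.002  0.     0.04 ]
w1 nosetop 130 0.0914 [ 0.4774 -0.0076] 0.007 [ 0.478  -0.0073]
259.8615384615385 166.73076923076923
w1 pilot 164 0.0696 [ 0.4777 -0.0077] 0.0121 [ 0.4809 -0.0064]
w1 pin 37 0.0852 [ 0.4777 -0.0075] 0.0112 [ 0.4804 -0.0067]
w1 seat 742 0.0399 [ 0.4776 -0.0076] 0.0245 [ 0.4811 -0.0064]
w2 nosetop 126 0.0914 [ 0.4762 -0.0068] 0.0071 [ 0.476  -0.0068]
257.7142857142857 172.24603174603175
w2 pilot 156 0.0696 [ 0.4764 -0.0064] 0.0122 [ 0.4729 -0.0068]
w2 pin 34 0.085 [ 0.476  -0.0059] 0.0111 [ 0.473  -0.0064]
w2 seat 724 0.0399 [ 0.4764 -0.0067] 0.0244 [ 0.4727 -0.0069]
```

View pics/stand12.png

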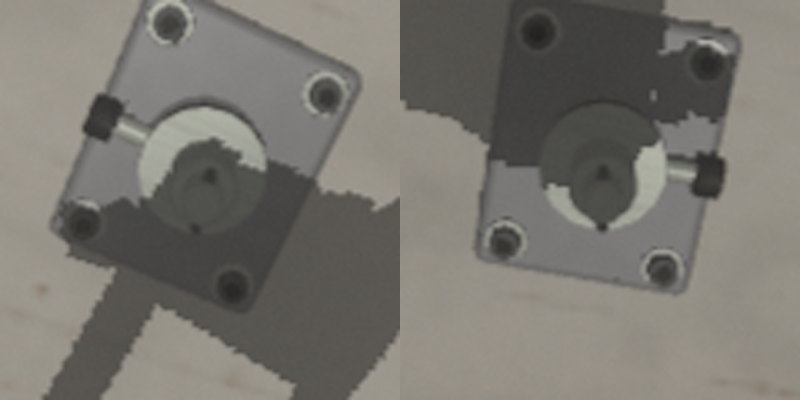

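The crops show the nose with the pin's near end at (195,230) in the left view and (602,228) in the right. Depth is clean and the axis averages to (0.4770, -0.0071). Next I fit the pin angle and calibrate the hand-eye offset.

Run:
```python
from h import *
for n,c in(("w1",(.4776,-.0076)),("w2",(.4763,-.0066))):
    D=np.load(n+".npz");W=D["W"]
    d=W[...,:2]-c; r=np.hypot(d[...,0],d[...,1])
    m=(W[...,2]>.079)&(W[...,2]<.0875)&(r>.0078)&(r<.014)
    q=d[m]; a=np.arctan2(q[:,1],q[:,0]); print(n,m.sum(),"pin deg mod 180",np.degrees(np.angle(np.exp(2j*a).mean())/2),np.round(np.degrees(a)))
    print(np.c_[q*1000,W[m][:,2:]*1000].round(1)[:14])
    R=Ro.from_quat(D["rot"]).as_matrix(); print("tool-frame offset",R.T[:2,:2]@(np.array(c)-[.4770,-.0071]))
    m=(W[...,2]>.0125)&(W[...,2]<.0155)&(r<.08);print(cv2.minAreaRect(W[m][:,:2].astype(np.float32)))
# objects from top, refined
rows(.4407,.3228,.2)
```

```text
w1 20 pin deg mod 180 2.4587197757488166 [  12.    6.    1.   12.    6.   -0.   11.    4.   -2.    2.   -4.  171.
  175. -177.  173.  178. -176. -169. -180. -174.]
[[10.2  2.1 82.1]
 [10.8  1.2 83.7]
 [11.2  0.2 83.8]
 [ 9.8  2.  85.6]
 [10.1  1.  85.2]
 [10.4 -0.1 84.9]
 [ 8.7  1.7 85.2]
 [ 9.1  0.7 85.6]
 [ 9.4 -0.4 85.7]
 [ 8.1  0.3 85.9]
 [ 8.6 -0.7 86.5]
 [-9.5  1.6 84. ]
 [-8.5  0.7 86.4]
 [-8.7 -0.5 84.7]]
tool-frame offset [0.00041727 0.00066021]
((0.47789162397384644, -0.007390633225440979), (0.08953923732042313, 0.10960280150175095), 83.5689697265625)
w2 17 pin deg mod 180 3.0412240204596372 [-177. -171. -177.  177. -170. -177.  176. -169. -177.  175.   -9.   -2.
    5.   11.   -2.    5.   11.]
[[-11.2  -0.7  84.3]
 [-10.2  -1.7  85.2]
 [-10.5  -0.6  85.9]
 [-10.4   0.5  85.2]
 [ -8.9  -1.6  84.5]
 [ -9.   -0.5  84.5]
 [ -9.3   0.6  85.5]
 [ -8.   -1.5  85.3]
 [ -8.1  -0.4  85.4]
 [ -8.    0.7  84.8]
 [  9.4  -1.5  85. ]
 [  9.4  -0.3  84.8]
 [  9.2   0.8  85.1]
 [  9.6   1.9  83.5]]
tool-frame offset [0.00066304 0.00054807]
((0.4762902557849884, -0.006641332060098648), (0.08934328705072403, 0.10908115655183792), 83.54481506347656)
shift [0.0102 0.3318 0.0602] turn 0 (mod pi 0.0 ) yaw0 -3.072 q6 -1.893 n 6.7483295901955
```

pendant([
  [0.02,0.27,0,-0.07,1],
  [0.02,0.27,0,-0.07,1],
  [0.02,0.27,0,-0.07,1],
  [0.02,0.27,0,-0.07,1],
  [0.02,0.27,0,-0.07,1],
  [0.02,0.27,0,-0.07,1],
  [0.02,0.27,0,-0.07,1],
  [0.02,0.27,0,-0.07,1],
])

```text
t: 4.85
tcp_pos: [0.4346, 0.2609, 0.2601]
tool_rot: [-0.071, 0.997, -0.0, -0.0]
force: [0.5, -0.2, 0.0]
finger_gap: 1.002
gripper_force: 0.0
```

```bash
python3 look.py w3
```

Run:
```python
from h import *
D=np.load("w3.npz");W=D["W"]-np.r_[Ro.from_quat(D["rot"]).as_matrix()[:2,:2]@[.00055,.0006],0]
for n,x,y,lo,hi,r in(("bush",.5915,.299,.0185,.0215,.03),("spacer",.4407,.323,.0165,.0195,.03),("washer",.43,.18,.0065,.0095,.04),("cup",.596,.14,.026,.03,.05),("bolt",.5045,.2758,.03,.038,.02)):
    m=(W[...,2]>lo)&(W[...,2]<hi)&(np.hypot(W[...,0]-x,W[...,1]-y)<r);q=W[m][:,:2].astype(np.float32)
    c,rad=cv2.minEnclosingCircle(q);print(n,m.sum(),np.round(c,4),round(rad,4),cv2.minAreaRect(q))
b=W[(abs(W[...,2]-.02)<.0015)&(np.hypot(W[...,0]-.5915,W[...,1]-.299)<.03)]
x=cv2.minEnclosingCircle(b[:,:2].astype(np.float32))[0]
rows(.4407,.323,.2)
```

```text
4.85 [0.43461162 0.26085713 0.26005843] [-0.03  -0.004  0.007  0.001  0.001 -0.002]
bush 352 [0.5924 0.3008] 0.0221 ((0.5919076204299927, 0.3016127943992615), (0.04181492328643799, 0.03525359183549881), 4.716278076171875)
spacer 206 [0.4411 0.3251] 0.017 ((0.44120240211486816, 0.325180321931839), (0.032612401992082596, 0.032806552946567535), 55.30680465698242)
washer 538 [0.4257 0.1835] 0.0221 ((0.4256036877632141, 0.18313230574131012), (0.04274984076619148, 0.04293479397892952), 6.62471342086792)
cup 740 [0.5893 0.1511] 0.0373 ((0.5852354764938354, 0.1531444489955902), (0.07323287427425385, 0.06366542726755142), 69.95443725585938)
bolt 36 [0.5058 0.2789] 0.004 ((0.5055312514305115, 0.27888935804367065), (0.0073211840353906155, 0.006577347405254841), 88.32618713378906)
shift [-0.0148  0.0613  0.06  ] turn 0 (mod pi 0.0 ) yaw0 -3.0 q6 -1.393 n 1.7405902030426752
```

pendant([
  [-0.0155,0.0633,0.06,0,0.7],
  [-0.0155,0.0633,0.1,0,0.7],
  [-0.0155,0.0633,0.15,0,0.7],
  [-0.0155,0.0633,0.2,0,0.7],
  [-0.0155,0.0633,0.225,0,0.7],
  [-0.0155,0.0633,0.236,0,0.7],
  [-0.0155,0.0633,0.236,0,0.7],
  [-0.0155,0.0633,0.236,0,0.2],
  [-0.0155,0.0633,0.236,0,0.2],
  [-0.0155,0.0633,0.236,0,0.2],
  [-0.0155,0.0633,0.236,0,0.2],
], clamp_n=40)

```text
t: 6.0
tcp_pos: [0.4418, 0.3267, 0.0259]
tool_rot: [-0.072, 0.997, 0.001, 0.001]
force: [-0.3, -0.4, -0.1]
finger_gap: 0.203
gripper_force: 0.0
```

```bash
python3 -c "
from h import *
rows(.4411,.3251,.024)"
```

```text
shift [ 0.0009 -0.0014  0.0018] turn 0 (mod pi 0.0 ) yaw0 -2.998 q6 -1.281 n 0.05047080250596277
```

Run:
```python
from h import *
d,W=cloud("wrist");save("pics/g1.png",d["pixels"],1.5)
```

```text
(no output)
```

View pics/g1.png

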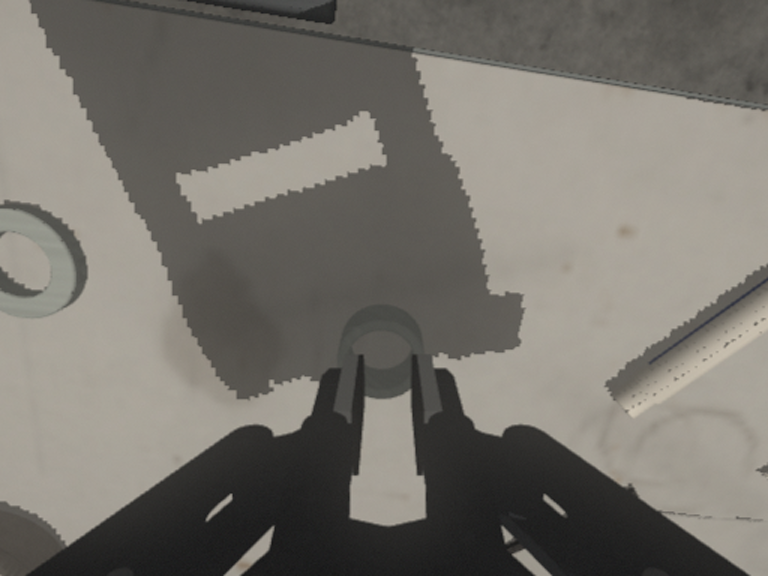

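The wrist picture shows the pads at (350,400) and (428,400) overlapping the spacer's rim, with the spacer centre near (382,345). Depth should show whether the spacer was squeezed out.

Run:
```python
from h import *
s=sense();d,W=cloud("wrist");print(s["tcp_pos"],s["finger_gap"],s["gripper_force"])
R=Ro.from_quat(s["tool_rot"]).as_matrix();T=(W-s["tcp_pos"])@R
for v in(205,220,230,236,242,250,260,275): print(v,[tuple((T[v,u]*1000).round(0).astype(int)) if np.isfinite(T[v,u,0]) else None for u in(228,234,240,246,256,266,276,282,288)])
m=(W[...,2]>.0155)&(W[...,2]<.0205)&(np.hypot(W[...,0]-.441,W[...,1]-.325)<.04);q=W[m][:,:2].astype(np.float32);print(m.sum(),cv2.minEnclosingCircle(q),np.median(W[m][:,2]))
```

```text
[0.44155727 0.32661283 0.02552068] 0.20064769710519412 0.0
205 [(np.int64(16), np.int64(-17), np.int64(25)), (np.int64(16), np.int64(-14), np.int64(26)), (np.int64(16), np.int64(-10), np.int64(26)), (np.int64(18), np.int64(-6), np.int64(22)), (np.int64(18), np.int64(0), np.int64(22)), (np.int64(16), np.int64(6), np.int64(25)), (np.int64(16), np.int64(12), np.int64(27)), (np.int64(16), np.int64(16), np.int64(25)), (np.int64(16), np.int64(19), np.int64(26))]
220 [(np.int64(6), np.int64(-18), np.int64(26)), (np.int64(13), np.int64(-13), np.int64(10)), (np.int64(15), np.int64(-9), np.int64(6)), (np.int64(14), np.int64(-6), np.int64(8)), (np.int64(14), np.int64(0), np.int64(7)), (np.int64(14), np.int64(6), np.int64(7)), (np.int64(12), np.int64(11), np.int64(12)), (np.int64(6), np.int64(16), np.int64(26)), (np.int64(6), np.int64(20), np.int64(25))]
230 [(np.int64(8), np.int64(-16), np.int64(9)), (np.int64(8), np.int64(-12), np.int64(7)), (np.int64(0), np.int64(-10), np.int64(25)), (np.int64(-1), np.int64(-7), np.int64(26)), (np.int64(-1), np.int64(0), np.int64(26)), (np.int64(-1), np.int64
[... 1524 characters left out ...]
np.int64(0), np.int64(7)), (np.int64(-11), np.int64(6), np.int64(7)), (np.int64(5), np.int64(10), np.int64(-18)), (np.int64(11), np.int64(12), np.int64(-28)), (np.int64(11), np.int64(15), np.int64(-28))]
275 [(np.int64(10), np.int64(-11), np.int64(-39)), (np.int64(10), np.int64(-9), np.int64(-38)), (np.int64(2), np.int64(-7), np.int64(-27)), (np.int64(-35), np.int64(-7), np.int64(26)), (np.int64(-34), np.int64(0), np.int64(26)), (np.int64(-35), np.int64(6), np.int64(27)), (np.int64(-3), np.int64(10), np.int64(-19)), (np.int64(10), np.int64(11), np.int64(-38)), (np.int64(10), np.int64(14), np.int64(-38))]
821 ((0.4405768811702728, 0.32525402307510376), 0.01736653968691826) 0.01773025542530409
```

The spacer hasn't moved, at (0.4406, 0.3253). The pads closed above it: their tips show at about tool z = -4 mm instead of +22 mm, so the real fingertips are about 25 mm short of the stated figure. I go lower carefully and watch the force.

pendant([
  [0.001,-0.0014,0,0,0.6],
  [0.001,-0.0014,0,0,0.6],
  [0.001,-0.0014,0,0,0.6],
  [0.001,-0.0014,0.006,0,0.6],
  [0.001,-0.0014,0.012,0,0.6],
  [0.001,-0.0014,0.012,0,0.6],
])

```text
t: 6.7
tcp_pos: [0.4394, 0.3244, 0.0111]
tool_rot: [-0.072, 0.997, -0.0, -0.001]
force: [-0.7, -0.6, 0.5]
finger_gap: 0.598
gripper_force: 0.0
```

Run:
```python
from h import *
s=sense();d,W=cloud("wrist");print(s["tcp_pos"],s["finger_gap"],s["force"])
R=Ro.from_quat(s["tool_rot"]).as_matrix();T=(W-s["tcp_pos"])@R
# finger points: front face lowest
m=(abs(T[...,0])<.014)&(abs(T[...,1])<.06)&(abs(T[...,1])>.018)&(T[...,2]<.012)
for sg in(-1,1):
    q=T[m&(T[...,1]*sg>0)]; print(sg,len(q),"tip z",np.sort(q[:,2])[-8:].round(4)); k=q[q[:,2]>q[:,2].max()-.006];print("y",k[:,1].min(),k[:,1].max(),"x",k[:,0].max())
```

```text
[0.43943145 0.32436524 0.01105469] 0.5977173788355618 [-0.67239935 -0.56136939  0.50417634]
-1 13116 tip z [0.012 0.012 0.012 0.012 0.012 0.012 0.012 0.012]
y -0.05999956400708849 -0.018012606110319254 x 0.013999022992216057
1 12600 tip z [0.012 0.012 0.012 0.012 0.012 0.012 0.012 0.012]
y 0.018000556469845722 0.059996077572761874 x 0.01399370052310991
```

pendant([
  [0.001,0.001,0.004,0,0.6],
  [0.001,0.001,0.009,0,0.6],
  [0.001,0.001,0.009,0,0.6],
])

```text
t: 7.05
tcp_pos: [0.4385, 0.3254, 0.0025]
tool_rot: [-0.072, 0.997, -0.0, -0.001]
force: [0.3, -0.6, 0.4]
finger_gap: 0.602
gripper_force: 0.0
```

Run:
```python
from h import *
s=sense();d,W=cloud("wrist");print(s["tcp_pos"],s["finger_gap"],s["force"])
R=Ro.from_quat(s["tool_rot"]).as_matrix();T=(W-s["tcp_pos"])@R
for sg in(-1,1):
    m=(abs(T[...,0]-.005)<.009)&(T[...,1]*sg<.05)&(T[...,1]*sg>.019)&(W[...,2]>.004)
    q=T[m]; k=q[np.argsort(-q[:,2])[:6]]; print(sg,len(q),(k*1000).round(1).tolist())
save("pics/g2.png",d["pixels"],1.5)
```

```text
[0.43852449 0.32539259 0.00251987] 0.6022178231577695 [ 0.3259181  -0.60517896  0.44280699]
-1 6195 [[-3.1, -24.3, -4.5], [6.2, -24.3, -4.9], [6.8, -24.2, -4.9], [-4.0, -24.2, -5.1], [5.7, -24.2, -5.2], [5.3, -24.2, -5.4]]
1 4761 [[5.1, 27.1, -4.0], [5.7, 27.1, -4.1], [6.4, 27.0, -4.2], [-3.8, 27.0, -4.4], [4.1, 27.1, -4.5], [1.9, 27.2, -4.8]]
```

View pics/g2.png

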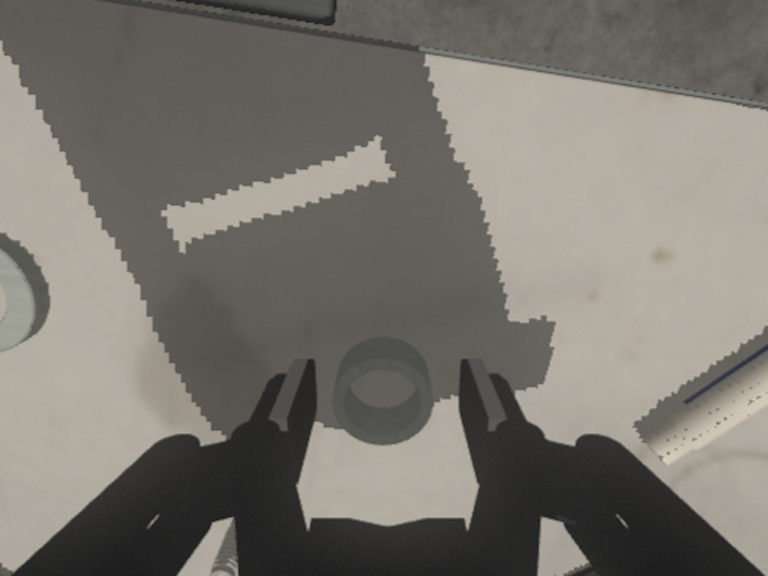

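The open pads now straddle the spacer, which is centred at (383,390) with pads at (295,390) and (480,390). I close on it.

pendant([
  [-0.002,0,0,0,0.6],
  [-0.002,0,0,0,0.2],
  [-0.002,0,0,0,0.2],
  [-0.002,0,0,0,0.2],
  [-0.002,0,0,0,0.2],
  [-0.002,0,0,0,0.2],
], clamp_n=40)

```text
t: 7.7
tcp_pos: [0.4416, 0.3259, 0.0037]
tool_rot: [-0.072, 0.997, 0.0, 0.001]
force: [0.3, -0.6, 5.6]
finger_gap: 0.381
gripper_force: 39.8
```

pendant([
  [0,0,-0.02,0,0.2],
  [0,0,-0.05,0,0.2],
  [0,0,-0.1,0,0.2],
  [0,0,-0.15,0,0.2],
  [0,0,-0.15,0,0.2],
])

```text
t: 8.2
tcp_pos: [0.4448, 0.328, 0.1592]
tool_rot: [-0.072, 0.997, 0.002, 0.006]
force: [-0.3, 0.5, -0.5]
finger_gap: 0.381
gripper_force: 40.1
```

Run:
```python
from h import *
s=sense();d,W=cloud("wrist");R=Ro.from_quat(s["tool_rot"]).as_matrix();T=(W-s["tcp_pos"])@R-[.00055,.0006,0]
v,u=np.mgrid[:384,:512]
m=(abs(T[...,0])<.03)&(abs(T[...,1])<.0165)&(T[...,2]>-.025)&(T[...,2]<.03)
q=T[m];h=np.histogram(q[:,2],np.arange(-.025,.031,.002));print(h[0])
t=h[1][h[0].argmax()];k=q[abs(q[:,2]-t-.001)<.0025];print("rim z",t+.001,len(k),cv2.minEnclosingCircle(k[:,:2].astype(np.float32)))
rows(.4770,-.0071,.15)
```

```text
[  29   28   25   27   97 1226  283  229  231  212  202  203  169  164
   25    0    0    0    0    0    0    0    0    0    0    0    0]
rim z -0.013999999999999992 1551 ((0.000266609393293038, -0.0009613485308364034), 0.018718121573328972)
shift [ 0.0139 -0.3355  0.0053] turn 0 (mod pi 0.0 ) yaw0 -2.998 q6 -1.281 n 6.717388351867602
```

pendant([
  [0.014,-0.3355,0.02,0,0.2],
  [0.014,-0.3355,0.02,0,0.2],
  [0.014,-0.3355,0.02,0,0.2],
  [0.014,-0.3355,0.02,0,0.2],
  [0.014,-0.3355,0.02,0,0.2],
  [0.014,-0.3355,0.02,0,0.2],
  [0.014,-0.3355,0.02,0,0.2],
  [0.014,-0.3355,0.02,0,0.2],
  [0.014,-0.3355,0.02,0,0.2],
])

```text
t: 9.15
tcp_pos: [0.4735, -0.0085, 0.1316]
tool_rot: [-0.07, 0.998, 0.001, -0.002]
force: [0.6, -0.0, -0.7]
finger_gap: 0.379
gripper_force: 40.2
```

Create held.py:
```python
from h import *
import sys
from scipy.optimize import minimize
ri,ro=float(sys.argv[1]),float(sys.argv[2]);zlo,zhi=map(float,sys.argv[3:5])
s=sense();d,W=cloud("wrist");R=Ro.from_quat(s["tool_rot"]).as_matrix();T=(W-s["tcp_pos"])@R-[.00055,.0006,0]
m=(abs(T[...,0])<.035)&(abs(T[...,1])<ro+.001)&(T[...,2]>zlo)&(T[...,2]<zhi);q=T[m][:,:2]
def cost(c):
    r=np.hypot(*(q-c).T);r=r[r<ro+.006];return np.sum(np.minimum(np.maximum(0,ri-r),.002))+np.sum(np.minimum(np.maximum(0,r-ro),.002))
g=[(cost((x,y)),x,y) for x in np.arange(-.005,.0051,.0005) for y in np.arange(-.003,.0031,.0005)]
g.sort();b=minimize(cost,g[0][1:],method="Nelder-Mead");print("held centre tool xy mm",b.x*1000,b.fun,len(q),"z",np.median(T[m][:,2]),"t",s["t"],s["tcp_pos"],s["force"])
c=np.median(T[m][:,2])
rows(.4770,-.0071,.1)
```

```bash
python3 held.py .0128 .017 -.017 -.011
```

```text
held centre tool xy mm [0.6953125  0.71152344] 0.15485135991609297 1695 z -0.013941446265365177 t 9.15 [ 0.4735197  -0.00852531  0.1315887 ] [ 0.60581693 -0.03837309 -0.68081169]
shift [-0.0037 -0.0001  0.0318] turn 0 (mod pi 0.0 ) yaw0 -2.999 q6 -1.967 n 0.6409231859732339
```

pendant([
  [-0.0044,-0.0003,0.01,0,0.2],
  [-0.0044,-0.0003,0.025,0,0.2],
  [-0.0044,-0.0003,0.025,0,0.2],
  [-0.0044,-0.0003,0.025,0,0.2],
])

```text
t: 9.6
tcp_pos: [0.4789, -0.0066, 0.1076]
tool_rot: [-0.073, 0.997, 0.0, -0.001]
force: [-0.3, 0.4, -0.6]
finger_gap: 0.379
gripper_force: 40.2
```

```bash
python3 -c "
from h import *
rows(.4770,-.0071,.1)"
```

```text
shift [ 0.0019 -0.0002  0.0076] turn 0 (mod pi 0.0 ) yaw0 -2.996 q6 -1.964 n 0.157713515609826
```

pendant([
  [0.0012,-0.0003,0,0,0.2],
  [0.0012,-0.0003,0.01,0,0.2],
  [0.0012,-0.0003,0.018,0,0.2],
  [0.0012,-0.0003,0.026,0,0.2],
  [0.0012,-0.0003,0.031,0,0.2],
  [0.0012,-0.0003,0.031,0,0.2],
])

```text
t: 10.2
tcp_pos: [0.4777, -0.0083, 0.0762]
tool_rot: [-0.071, 0.997, 0.0, -0.001]
force: [0.2, -0.3, -1.6]
finger_gap: 0.378
gripper_force: 40.2
```

```bash
python3 -c "
from h import *
rows(.4770,-.0071,.07)"
```

```text
shift [0.0005 0.0013 0.0062] turn 0 (mod pi 0.0 ) yaw0 -2.999 q6 -1.966 n 0.12756587238013103
```

pendant([
  [-0.0002,0.0008,0.003,0,0.2],
  [-0.0002,0.0008,0.006,0,0.2],
  [-0.0002,0.0008,0.009,0,0.2],
  [-0.0002,0.0008,0.012,0,0.2],
  [-0.0002,0.0008,0.012,0,0.2],
])

```text
t: 10.7
tcp_pos: [0.4782, -0.0075, 0.0649]
tool_rot: [-0.072, 0.997, 0.0, -0.0]
force: [0.5, -0.4, -1.1]
finger_gap: 0.381
gripper_force: 40.2
```

```bash
python3 -c "
from h import *
rows(.4770,-.0071,.07)"
```

```text
shift [ 0.0011  0.0005 -0.0051] turn 0 (mod pi 0.0 ) yaw0 -2.998 q6 -1.964 n 0.10512666159787959
```

pendant([
  [0.0003,0.0003,0.005,0,0.2],
  [0.0003,0.0003,0.01,0,0.2],
  [0.0003,0.0003,0.015,0,0.2],
  [0.0003,0.0003,0.019,0,0.2],
  [0.0003,0.0003,0.019,0,0.2],
])

```text
t: 11.2
tcp_pos: [0.4779, -0.0073, 0.0455]
tool_rot: [-0.072, 0.997, 0.0, -0.0]
force: [-0.2, -1.3, -2.4]
finger_gap: 0.375
gripper_force: 40.1
```

pendant([
  [0,0,0,0,0.6],
  [0,0,0,0,0.6],
  [0,0,-0.03,0,0.7],
  [0,0,-0.08,0,0.9],
  [0,0,-0.13,0,0.9],
])

```text
t: 11.7
tcp_pos: [0.4772, -0.0069, 0.1772]
tool_rot: [-0.071, 0.997, 0.001, -0.001]
force: [1.4, -0.6, -0.2]
finger_gap: 0.901
gripper_force: 0.0
```

```bash
python3 look.py w4
```

Run:
```python
from h import *
D=np.load("w4.npz");W=D["W"];
m=(W[...,2]>.045)&(W[...,2]<.075)&(np.hypot(W[...,0]-.477,W[...,1]+.0071)<.03);print(np.histogram(W[m][:,2],np.arange(.045,.076,.0025)))
k=W[m&(abs(W[...,2]-.058)<.0025)];print(cv2.minEnclosingCircle(k[:,:2].astype(np.float32)))
rows(.4257,.1835,.08)
```

```text
11.7 [ 0.47718129 -0.006929    0.17723823] [ 0.    -0.9   -0.464 -0.     1.313 -0.   ]
(array([ 18,  22,  20,  33, 142, 234,  21,  16,  22, 177,  90,   9]), array([0.045 , 0.0475, 0.05  , 0.0525, 0.055 , 0.0575, 0.06  , 0.0625,
       0.065 , 0.0675, 0.07  , 0.0725, 0.075 ]))
((0.4765949547290802, -0.006202667485922575), 0.017307644709944725)
shift [0.0298 0.198  0.1036] turn 0 (mod pi 0.0 ) yaw0 -2.998 q6 -1.964 n 4.5088754594183245
```

The spacer is seated, with its top at 0.058. Next is the washer.

pendant([
  [0.03,0.198,0,0,0.8],
  [0.03,0.198,0,0,0.8],
  [0.03,0.198,0,0,0.8],
  [0.03,0.198,0,0,0.8],
  [0.03,0.198,0.05,0,0.7],
  [0.03,0.198,0.1,0,0.7],
  [0.03,0.198,0.145,0,0.7],
  [0.03,0.198,0.145,0,0.7],
  [0.03,0.198,0.145,0,0.7],
])

```text
t: 12.65
tcp_pos: [0.4195, 0.1844, 0.031]
tool_rot: [-0.072, 0.997, -0.0, -0.001]
force: [-0.3, 0.5, 1.2]
finger_gap: 0.701
gripper_force: 0.0
```

Run:
```python
from h import *
s=sense();d,W=cloud("wrist");R=Ro.from_quat(s["tool_rot"]).as_matrix();T=(W-s["tcp_pos"])@R-[.00055,.0006,0]
m=(abs(W[...,2]-.008)<.002)&(np.hypot(T[...,0],T[...,1])<.035);print(m.sum(),cv2.minEnclosingCircle(T[m][:,:2].astype(np.float32)));rows(.4257,.1835,.004)
```

```text
2352 ((-0.006178427953273058, -0.002367128152400255), 0.022454284131526947)
shift [-0.0045 -0.0017  0.0286] turn 0 (mod pi 0.0 ) yaw0 -2.999 q6 -1.545 n 0.5806278024066382
```

pendant([
  [-0.004,-0.0015,0.01,0,0.7],
  [-0.004,-0.0015,0.02,0,0.7],
  [-0.004,-0.0015,0.025,0,0.7],
  [-0.004,-0.0015,0.025,0,0.7],
])

```text
t: 13.1
tcp_pos: [0.4243, 0.1834, 0.0064]
tool_rot: [-0.071, 0.997, 0.0, 0.0]
force: [0.2, -0.3, 0.5]
finger_gap: 0.703
gripper_force: 0.0
```

```bash
python3 -c "
from h import *
rows(.4257,.1835,.004)"
```

```text
shift [-0.0014 -0.0001  0.0024] turn 0 (mod pi 0.0 ) yaw0 -2.999 q6 -1.548 n 0.055626332628610435
```

pendant([
  [-0.0012,0,0.0025,0,0.7],
  [-0.0012,0,0.0025,0,0.3],
  [-0.0012,0,0.0025,0,0.3],
  [-0.0012,0,0.0025,0,0.3],
  [-0.0012,0,0.0025,0,0.3],
], clamp_n=40)

```text
t: 13.6
tcp_pos: [0.4257, 0.1837, 0.0043]
tool_rot: [-0.072, 0.997, 0.0, 0.0]
force: [0.1, -0.5, 5.4]
finger_gap: 0.472
gripper_force: 39.6
```

pendant([
  [0,0,-0.02,0,0.3],
  [0,0,-0.05,0,0.3],
  [0,0,-0.1,0,0.3],
  [0,0,-0.145,0,0.3],
  [0,0,-0.145,0,0.3],
  [0,0,-0.145,0,0.3],
])

```text
t: 14.2
tcp_pos: [0.4258, 0.1838, 0.1498]
tool_rot: [-0.072, 0.997, 0.0, 0.001]
force: [0.1, 0.4, -1.6]
finger_gap: 0.468
gripper_force: 40.5
```

```bash
python3 held.py .0128 .022 -.014 .001
```

Run:
```python
from h import *
d,W=cloud("wrist");save("pics/g3.png",d["pixels"],1.2)
```

```text
held centre tool xy mm [0.22294922 0.69921875] 0.1853451655747193 3590 z -0.003416120878232041 t 14.2 [0.42579926 0.18382221 0.14978098] [ 0.08984106  0.43433267 -1.60243926]
shift [-0.0245 -0.1962  0.0486] turn 0 (mod pi 0.0 ) yaw0 -2.998 q6 -1.548 n 4.072006518680586
```

View pics/g3.png

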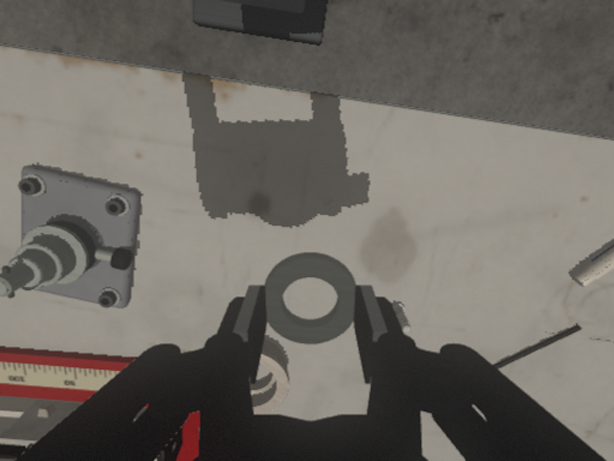

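The washer is held level between the pads, centred at (310,297). On to the stand.

pendant([
  [-0.0247,-0.1965,0,0,0.3],
  [-0.0247,-0.1965,0,0,0.3],
  [-0.0247,-0.1965,0,0,0.3],
  [-0.0247,-0.1965,0,0,0.3],
  [-0.0247,-0.1965,0.02,0,0.3],
  [-0.0247,-0.1965,0.044,0,0.3],
  [-0.0247,-0.1965,0.044,0,0.3],
  [-0.0247,-0.1965,0.044,0,0.3],
  [-0.0247,-0.1965,0.044,0,0.3],
])

```text
t: 15.2
tcp_pos: [0.4779, -0.0069, 0.1047]
tool_rot: [-0.072, 0.997, 0.0, -0.0]
force: [-0.5, 0.6, -0.6]
finger_gap: 0.469
gripper_force: 40.6
```

```bash
python3 -c "
from h import *
rows(.4770,-.0071,.0743)"
```

```text
shift [ 0.0009 -0.0001  0.0304] turn 0 (mod pi 0.0 ) yaw0 -2.998 q6 -1.964 n 0.6084435904948303
```

pendant([
  [0.0007,-0.0003,0.008,0,0.3],
  [0.0007,-0.0003,0.016,0,0.3],
  [0.0007,-0.0003,0.024,0,0.3],
  [0.0007,-0.0003,0.03,0,0.3],
  [0.0007,-0.0003,0.03,0,0.3],
])

```text
t: 15.7
tcp_pos: [0.4766, -0.0075, 0.0738]
tool_rot: [-0.072, 0.997, 0.0, -0.001]
force: [0.3, 0.1, -0.2]
finger_gap: 0.463
gripper_force: 40.6
```

```bash
python3 -c "
from h import *
rows(.4770,-.0071,.0673)"
```

```text
shift [-0.0004  0.0003  0.0065] turn 0 (mod pi 0.0 ) yaw0 -2.998 q6 -1.965 n 0.1295390604555915
```

pendant([
  [0.0003,-0.0002,0.003,0,0.3],
  [0.0003,-0.0002,0.006,0,0.3],
  [0.0003,-0.0002,0.009,0,0.3],
  [0.0003,-0.0002,0.009,0,0.3],
])

```text
t: 16.1
tcp_pos: [0.4768, -0.0079, 0.0654]
tool_rot: [-0.072, 0.997, 0.0, -0.0]
force: [-0.6, -0.5, 0.2]
finger_gap: 0.463
gripper_force: 40.6
```

pendant([
  [0,0,0.0025,0,0.3],
  [0,0,0.0025,0,0.3],
  [0,0,0.0025,0,0.7],
  [0,0,0.0025,0,0.7],
  [0,0,-0.03,0,0.8],
  [0,0,-0.08,0,0.9],
  [0,0,-0.11,0,0.9],
  [0,0,-0.11,0,0.9],
])

```text
t: 16.9
tcp_pos: [0.48, -0.0086, 0.1798]
tool_rot: [-0.072, 0.997, -0.002, 0.005]
force: [0.7, 0.2, -0.2]
finger_gap: 0.904
gripper_force: 0.0
```

```bash
python3 look.py w5
```

Run:
```python
from h import *
D=np.load("w5.npz");W=D["W"]-np.r_[Ro.from_quat(D["rot"]).as_matrix()[:2,:2]@[.00055,.0006],0]
m=(W[...,2]>.05)&(W[...,2]<.075)&(np.hypot(W[...,0]-.477,W[...,1]+.0071)<.035);print(np.histogram(W[m][:,2],np.arange(.05,.076,.0025)))
k=W[m&(abs(W[...,2]-.066)<.0025)];print(cv2.minEnclosingCircle(k[:,:2].astype(np.float32)))
d=W[...,:2]-[.477,-.0071]; r=np.hypot(d[...,0],d[...,1]); m=(W[...,2]>.079)&(W[...,2]<.0875)&(r>.0085)&(r<.014);a=np.arctan2(*d[m].T[::-1]);print("pin deg",np.degrees(np.angle(np.exp(2j*a).mean())/2),m.sum())
rows(.5922,.3010,.1)
```

```text
16.9 [ 0.47997241 -0.00855414  0.17983231] [-0.002  0.067  0.059  0.001 -0.051 -0.001]
(array([   2,    0,    3,   20,   41,  148, 1006,  184,   86,    8]), array([0.05  , 0.0525, 0.055 , 0.0575, 0.06  , 0.0625, 0.065 , 0.0675,
       0.07  , 0.0725, 0.075 ]))
((0.47677576541900635, -0.006711081136018038), 0.022326679900288582)
pin deg 3.0825496809304487 26
shift [-0.1563  0.29    0.078 ] turn 0 (mod pi 0.0 ) yaw0 -2.998 q6 -1.965 n 6.771004295574166
```

pendant([
  [-0.156,0.29,0,0.09,0.8],
  [-0.156,0.29,0,0.09,0.8],
  [-0.156,0.29,0,0.09,0.8],
  [-0.156,0.29,0,0.09,0.8],
  [-0.156,0.29,0,0.09,0.8],
  [-0.156,0.29,0,0.09,0.8],
  [-0.156,0.29,0.05,0.09,0.75],
  [-0.156,0.29,0.08,0.09,0.7],
  [-0.156,0.29,0.08,0.09,0.7],
  [-0.156,0.29,0.08,0.09,0.7],
  [-0.156,0.29,0.08,0.09,0.7],
])

```text
t: 18.05
tcp_pos: [0.5909, 0.3009, 0.097]
tool_rot: [-0.026, 1.0, 0.0, 0.001]
force: [0.7, -0.0, 0.7]
finger_gap: 0.697
gripper_force: 0.0
```

```bash
python3 look.py w6
```

Run:
```python
from h import *
D=np.load("w6.npz");W=D["W"]-np.r_[Ro.from_quat(D["rot"]).as_matrix()[:2,:2]@[.00055,.0006],0]
m=(abs(W[...,2]-.02)<.0015)&(np.hypot(W[...,0]-.592,W[...,1]-.301)<.035);k=W[m][:,:2].astype(np.float32)
c=cv2.minEnclosingCircle(k);print(len(k),c)
# orientation: extents along directions, robust
for deg in range(-4,10,2):
    t=np.radians(deg);n=np.array([-np.sin(t),np.cos(t)]);p=k@n;print(deg,(np.percentile(p,99.5)-np.percentile(p,.5)).round(5), (p.max()-p.min()).round(5),"mid",((p.max()+p.min())/2).round(4))
print(cv2.minAreaRect(k))
rows(*c[0],.004,-3.09)
save("pics/b6.png",D["p"][170:330,170:350],3)
```

```text
18.05 [0.59090396 0.30085399 0.09700854] [-0.004 -0.026 -0.01   0.001 -0.001  0.   ]
1333 ((0.5925633907318115, 0.3011005222797394), 0.021777478978037834)
-4 0.03602 0.03707 mid 0.342
-2 0.03561 0.03654 mid 0.322
0 0.03522 0.03596 mid 0.3016
2 0.03473 0.03551 mid 0.2807
4 0.0349 0.03532 mid 0.2594
6 0.03486 0.03561 mid 0.238
8 0.03497 0.03628 mid 0.2162
((0.5925433039665222, 0.3014296889305115), (0.04289475828409195, 0.035289619117975235), 4.387961387634277)
shift [-0.0009  0.0001  0.0937] turn 0.001 (mod pi 0.001 ) yaw0 -3.089 q6 -1.32 n 1.8746000243333887
```

View pics/b6.png

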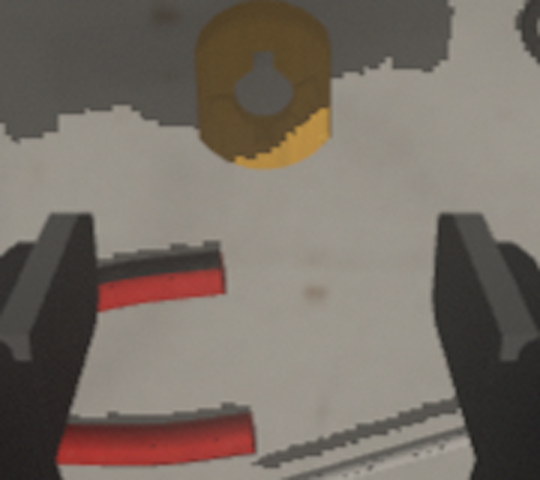

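The view shows the bush at (263,85) of the crop with its slot running up and down, centred between the open pads. I go down and grip it with the tips above its foot.

pendant([
  [-0.001,0,0.04,-0.02,0.7],
  [-0.001,0,0.07,-0.02,0.6],
  [-0.001,0,0.086,-0.02,0.6],
  [-0.001,0,0.086,-0.02,0.6],
  [-0.001,0,0.086,-0.02,0.6],
])

```text
t: 18.6
tcp_pos: [0.5922, 0.3015, 0.0112]
tool_rot: [-0.036, 0.999, 0.0, 0.001]
force: [-0.1, 0.7, 0.9]
finger_gap: 0.6
gripper_force: 0.0
```

```bash
python3 -c "
from h import *
rows(.5925,.3012,.010,-3.07)"
```

```text
shift [-0.0002 -0.0003  0.0012] turn 0.001 (mod pi 0.001 ) yaw0 -3.069 q6 -1.34 n 0.02549222870872745
```

pendant([
  [0,0,0.001,0,0.2],
  [0,0,0.001,0,0.2],
  [0,0,0.001,0,0.2],
  [0,0,0.001,0,0.2],
  [0,0,0.001,0,0.2],
], clamp_n=100)

```text
t: 19.1
tcp_pos: [0.5928, 0.3019, 0.0115]
tool_rot: [-0.037, 0.999, 0.0, 0.002]
force: [-0.1, -0.7, 6.1]
finger_gap: 0.38
gripper_force: 99.6
```

pendant([
  [0,0,-0.02,0,0.2],
  [0,0,-0.05,0,0.2],
  [0,0,-0.1,0,0.2],
  [0,0,-0.15,0,0.2],
  [0,0,-0.15,0,0.2],
  [0,0,-0.15,0,0.2],
])

```text
t: 19.7
tcp_pos: [0.592, 0.3019, 0.1615]
tool_rot: [-0.037, 0.999, 0.001, 0.002]
force: [-0.1, -0.1, -1.6]
finger_gap: 0.38
gripper_force: 99.9
```

Run:
```python
from h import *
s=sense();d,W=cloud("wrist");R=Ro.from_quat(s["tool_rot"]).as_matrix();T=(W-s["tcp_pos"])@R-[.00055,.0006,0]
m=(abs(T[...,0])<.026)&(abs(T[...,1])<.0165)&(T[...,2]>-.02)&(T[...,2]<.0);k=T[m];z=np.median(k[:,2]);print("top z",z,np.percentile(k[:,2],[10,90]))
k=k[abs(k[:,2]-z)<.002];print(len(k),cv2.minEnclosingCircle(k[:,:2].astype(np.float32)),k.min(0),k.max(0))
# hole ~8.2mm radius: see-through pixels
h=(T[...,2]>.05)&(d["pixels"].sum(2)>=0)
A=(np.array([0,0,z])) 
H=d["hand_eye"];f=192/np.tan(np.radians(d["fov_y"]/2));v,u=np.mgrid[:384,:512]
ray=np.stack([(u-d["cx"])/f,(v-d["cy"])/f,np.ones(u.shape)],-1)@H[:3,:3].T;P=H[:3,3]+ray*((z-H[2,3])/ray[...,2])[...,None]-[.00055,.0006,0]
q=P[h&(np.hypot(P[...,0],P[...,1])<.017)][:,:2];print("hole",len(q),q.mean(0),cv2.minAreaRect(q.astype(np.float32)))
rows(.4770,-.0071,.12,-3.09)
```

```text
top z -0.0082511780413565 [-0.00976663 -0.00510461]
2955 ((-3.405821189517155e-05, 0.0008421653183177114), 0.022106152027845383) [-0.02199089 -0.0164978  -0.0102394 ] [ 0.02189052  0.01649433 -0.00627415]
hole 421 [0.0044068 0.0006711] ((0.0046072788536548615, -0.0005400450900197029), (0.013481812551617622, 0.01426671538501978), 61.480186462402344)
shift [ 0.1358 -0.2993  0.0392] turn 0.022 (mod pi 0.022 ) yaw0 -3.068 q6 -1.34 n 6.620152234094385
```

pendant([
  [0.136,-0.2995,0,0.02,0.2],
  [0.136,-0.2995,0,0.02,0.2],
  [0.136,-0.2995,0,0.02,0.2],
  [0.136,-0.2995,0,0.02,0.2],
  [0.136,-0.2995,0,0.02,0.2],
  [0.136,-0.2995,0,0.02,0.2],
  [0.136,-0.2995,0.02,0.02,0.2],
  [0.136,-0.2995,0.045,0.02,0.2],
  [0.136,-0.2995,0.045,0.02,0.2],
  [0.136,-0.2995,0.045,0.02,0.2],
  [0.136,-0.2995,0.045,0.02,0.2],
])

```text
t: 20.85
tcp_pos: [0.4776, -0.0066, 0.1139]
tool_rot: [-0.027, 1.0, 0.0, 0.0]
force: [0.5, 0.3, -1.0]
finger_gap: 0.372
gripper_force: 100.0
```

```bash
python3 -c "
from h import *
rows(.4770,-.0071,.1035,-3.09)"
```

```text
shift [ 0.0007 -0.0004  0.0104] turn 0.003 (mod pi 0.003 ) yaw0 -3.087 q6 -1.874 n 0.20864911341228715
```

pendant([
  [0.0006,-0.0004,0.01,0,0.2],
  [0.0006,-0.0004,0.018,0,0.2],
  [0.0006,-0.0004,0.021,0,0.2],
  [0.0006,-0.0004,0.024,0,0.2],
  [0.0006,-0.0004,0.027,0,0.2],
  [0.0006,-0.0004,0.027,0,0.2],
])

```text
t: 21.45
tcp_pos: [0.4766, -0.0076, 0.0864]
tool_rot: [-0.027, 1.0, 0.0, -0.0]
force: [-0.1, -0.1, -2.0]
finger_gap: 0.382
gripper_force: 100.0
```

```bash
python3 -c "
from h import *
rows(.4770,-.0071,.0855,-3.09);print(sense()['ft_torque'])"
```

```text
shift [-0.0005  0.0005  0.0009] turn 0.002 (mod pi 0.002 ) yaw0 -3.088 q6 -1.875 n 0.022396604797721875
[-0.00538498  0.066814    0.0034932 ]
```

Foot is at 0.0749, nose through the hole. Now I feel for the slot in 1.5 mm steps.

pendant([
  [-0.0002,0.0002,0.0015,0,0.2],
  [-0.0002,0.0002,0.003,0,0.2],
  [-0.0002,0.0002,0.0045,0,0.2],
  [-0.0002,0.0002,0.0045,0,0.2],
])

```text
t: 21.85
tcp_pos: [0.4769, -0.0075, 0.0821]
tool_rot: [-0.027, 1.0, 0.0, -0.0]
force: [-0.2, -0.2, -1.8]
finger_gap: 0.38
gripper_force: 100.0
```

The foot is below 73 mm with no force, so the pin has entered the slot. Next I go on to the washer.

pendant([
  [0,0,0.0015,0,0.2],
  [0,0,0.003,0,0.2],
  [0,0,0.0045,0,0.2],
  [0,0,0.006,0,0.2],
  [0,0,0.006,0,0.2],
])

```text
t: 22.35
tcp_pos: [0.477, -0.0075, 0.0764]
tool_rot: [-0.027, 1.0, -0.0, 0.0]
force: [-0.6, 0.4, 3.6]
finger_gap: 0.375
gripper_force: 100.6
```

pendant([
  [0,0,0.0015,0,0.2],
  [0,0,0.003,0,0.2],
  [0,0,0.0045,0,0.2],
  [0,0,0.0055,0,0.2],
  [0,0,0.0055,0,0.2],
])

```text
t: 22.85
tcp_pos: [0.4771, -0.0075, 0.0716]
tool_rot: [-0.027, 1.0, -0.0, 0.0]
force: [-1.9, 0.4, 11.1]
finger_gap: 0.379
gripper_force: 101.4
```

pendant([
  [0,0,0.001,0,0.2],
  [0,0,0.0014,0,0.2],
  [0,0,0.0014,0,0.2],
])

```text
t: 23.15
tcp_pos: [0.4771, -0.0075, 0.0705]
tool_rot: [-0.027, 1.0, -0.0, 0.0]
force: [-1.8, -0.3, 12.8]
finger_gap: 0.375
gripper_force: 101.6
```

pendant([
  [0,0,0,0.1,0.2],
  [0,0,0,0.2,0.2],
  [0,0,0,0.3,0.2],
  [0,0,0,0.3,0.2],
])

```text
t: 23.55
tcp_pos: [0.478, -0.0077, 0.0707]
tool_rot: [0.124, 0.992, -0.0, 0.002]
force: [-1.0, 0.3, 13.0]
finger_gap: 0.376
gripper_force: 101.6
```

```bash
python3 -c "
from h import *
s=sense();print(s['ft_torque'],s['q'][5])"
```

```text
[-0.02112939  0.21954453 -0.07920664] -1.5728554307469274
```

Torque is only 0.08 N m, well under the 0.5 brake, so the bush is turning under the pin.

pendant([
  [0,0,0,0.12,0.2],
  [0,0,0,0.24,0.2],
  [0,0,0,0.36,0.2],
  [0,0,0,0.48,0.2],
  [0,0,0,0.6,0.2],
  [0,0,0,0.7,0.2],
  [0,0,0,0.8,0.2],
  [0,0,0,0.85,0.2],
  [0,0,0,0.85,0.2],
])

```text
t: 24.45
tcp_pos: [0.4781, -0.0081, 0.0707]
tool_rot: [0.521, 0.853, 0.0, 0.002]
force: [-0.0, -1.7, 13.2]
finger_gap: 0.379
gripper_force: 101.6
```

```bash
python3 -c "
from h import *
s=sense();print(s['ft_torque'],s['q'][5]);rows(.477,-.0071,.07,-3.09-1.22)"
```

```text
[-0.3170444   0.24022534  0.0452762 ] -0.7239434512989533
shift [ 0.0014 -0.0005  0.0007] turn 6.355 (mod pi 0.072 ) yaw0 2.045 q6 -0.724 n 0.033153808782240606
```

pendant([
  [0,0,0,0.03,0.2],
  [0,0,0,0.06,0.2],
  [0,0,0,0.09,0.2],
  [0,0,0,0.09,0.2],
])

```text
t: 24.85
tcp_pos: [0.4781, -0.0081, 0.0707]
tool_rot: [0.559, 0.829, 0.0, 0.002]
force: [-1.0, -1.9, 12.8]
finger_gap: 0.379
gripper_force: 101.6
```

```bash
python3 -c "
from h import *
s=sense();print(s['ft_torque'],s['q'][5])"
```

```text
[-0.28942244  0.29879045  0.04742363] -0.6343723720825417
```

pendant([
  [0,0,0,0.04,0.2],
  [0,0,0,0.08,0.2],
  [0,0,0,0.08,0.2],
])

```text
t: 25.15
tcp_pos: [0.4781, -0.0081, 0.0707]
tool_rot: [0.592, 0.806, 0.0, 0.002]
force: [-1.2, -1.2, 12.2]
finger_gap: 0.379
gripper_force: 101.6
```

```bash
python3 -c "
from h import *
s=sense();print(s['ft_torque'],s['q'][5])"
```

```text
[-0.30462316  0.2613412   0.07252685] -0.5541556946265567
```

pendant([
  [0,0,0,0.04,0.2],
  [0,0,0,0.08,0.2],
  [0,0,0,0.08,0.2],
])

```text
t: 25.45
tcp_pos: [0.4781, -0.0081, 0.0707]
tool_rot: [0.623, 0.782, 0.0, 0.002]
force: [-1.3, -1.5, 12.8]
finger_gap: 0.378
gripper_force: 101.6
```

Run:
```python
from h import *
s=sense();print(s['ft_torque'],s['q'][5],s['tau'][5],s['force']);d,W=cloud("wrist");save("pics/t1.png",d["pixels"][150:300,170:350],3.5)
```

```text
[-0.3131641   0.24080637  0.1035831 ] -0.47417146916115105 0.18032703548669815 [-1.33548266 -1.46659781 12.82405826]
```

View pics/t1.png

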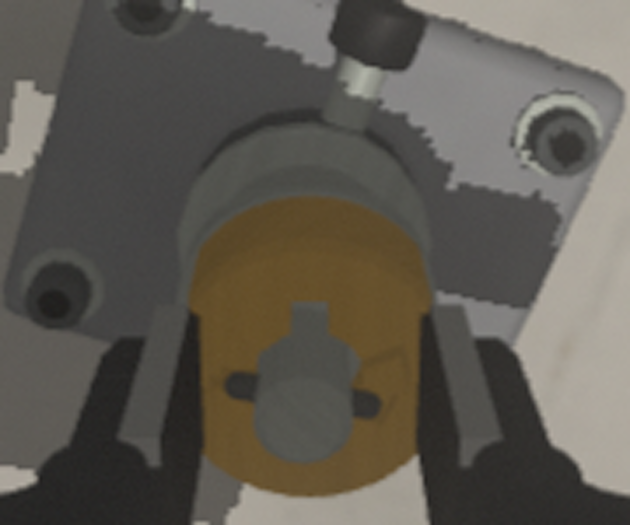

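The picture shows the slot vertical at (310,320) and the pin ends at (240,385) and (372,403), so the pin is well clear of the slot. I measure its angle by depth.

Run:
```python
from h import *
s=sense();d,W=cloud("wrist");R=Ro.from_quat(s["tool_rot"]).as_matrix();print("yaw",np.arctan2(R[1,0],R[0,0]))
W=W-np.r_[R[:2,:2]@[.0005,.0008],0]
e=W[...,:2]-[.477,-.0071];r=np.hypot(*np.moveaxis(e,-1,0))
m=(r<.022)&(W[...,2]>.07);print(np.histogram(W[m][:,2],np.arange(.07,.096,.001))[0])
k=(r>.0085)&(r<.0125)&(W[...,2]>.0805)&(W[...,2]<.088)
T=(W-s["tcp_pos"])@R
b=T[k];wa=np.arctan2(e[k][:,1],e[k][:,0]);print(np.c_[(T[k]*1000).round(1),W[k][:,2]*1000,np.degrees(wa).round()].round(1))
k=(r<.0235)&(r>.013)&(W[...,2]>.0815)&(W[...,2]<.087);print("lugs",k.sum(),np.c_[(T[k]*1000),W[k][:,2:]*1000].round(1)[::4])
k=(r<.021)&(r>.012)&(W[...,2]>.076)&(W[...,2]<.082);A=np.c_[T[k][:,:2],np.ones(k.sum())];print("top plane",np.median(W[k][:,2]),np.median(T[k][:,2]),np.linalg.lstsq(A,T[k][:,2],rcond=None)[0])
```

```text
yaw 1.7956544010013
[  67   65   61   62   56   75  151  214  913 1436  275  131  174   98
  103  106   62   61   61   87  149  278  191   55   35]
[[  10.8    4.4  -10.    80.7   74. ]
 [   9.6    6.4   -9.9   80.6   62. ]
 [   9.1   -4.2   -9.9   80.6  127. ]
 ...
 [  -4.6  -11.6  -10.7   81.4 -139. ]
 [  -2.4    8.   -14.1   84.8   -9. ]
 [  -6.4  -10.7   -9.8   80.5 -129. ]]
lugs 250 [[ 12.4  17.4 -10.9  81.6]
 [ 12.3  17.3 -11.7  82.5]
 [ 11.7 -20.7 -11.6  82.3]
 [ 12.2 -18.1 -12.6  83.2]
 [ 12.1  16.3 -12.2  83. ]
 [ 11.8  18.3 -11.7  82.5]
 [ 11.3 -21.7 -12.   82.6]
 [ 11.7 -19.6 -12.5  83.2]
 [ 11.8 -17.6 -12.8  83.5]
 [ 11.9  16.2 -12.9  83.7]
 [ 12.   18.2 -13.1  83.8]
 [ 11.8 -21.4 -13.7  84.4]
 [ 12.  -19.4 -14.2  84.8]
 [ 12.  -17.4 -14.2  84.9]
 [ 11.5  16.2 -13.3  84.1]
 [ 12.6  17.9 -15.2  85.9]
 [ 11.9  20.  -13.9  84.7]
 [ 12.1 -20.2 -15.4  86. ]
 [ 12.2 -18.3 -15.5  86.1]
 [ 10.4 -16.7 -12.3  83. ]
 [ 11.9  16.9 -15.   85.8]
 [ 11.8  19.4 -14.8  85.6]
 [ 11.9 -20.6 -16.   86.7]
 [ 11.9 -17.7 -16.   86.7]
 [ 10.4  15.7 -13.2  84. ]
 [ 12.   17.3 -16.1  86.8]
 [ 11.3
[... 382 characters left out ...]
.6 -11.5  82.3]
 [  1.9  12.6 -11.6  82.3]
 [  3.9 -16.6 -15.6  86.3]
 [  1.7  13.6 -12.2  83. ]
 [  1.1 -14.5 -12.1  82.8]
 [  3.   15.8 -15.2  86. ]
 [  0.1  12.7 -11.5  82.3]
 [  2.  -16.7 -15.5  86.1]
 [ -0.3  15.7 -11.8  82.6]
 [ -1.1  15.8 -11.5  82.3]
 [ -1.7 -13.6 -11.5  82.2]
 [ -2.4 -13.6 -11.4  82.1]
 [ -2.  -16.6 -12.8  83.4]
 [ -2.3 -16.5 -13.3  84. ]
 [ -3.4 -16.6 -12.4  83.1]
 [ -4.  -16.7 -12.5  83.2]
 [ -4.9 -16.7 -12.   82.7]
 [ -4.3 -16.4 -14.7  85.4]
 [ -6.4 -16.6 -13.5  84.1]
 [ -7.  -16.6 -14.2  84.9]
 [ -8.1 -16.6 -14.5  85.2]
 [ -9.5 -16.7 -14.2  84.9]
 [ -9.7 -16.5 -15.5  86.2]]
top plane 0.07920721122686916 -0.008496951616968269 [ 0.00058753  0.00092957 -0.00852322]
```

Run:
```python
from h import *
s=sense();d,W=cloud("wrist");R=Ro.from_quat(s["tool_rot"]).as_matrix()
T=(W-s["tcp_pos"])@R-[.0005,.0008,0]
m0=(abs(T[...,0])<.01)&(abs(T[...,1])<.01)&(abs(W[...,2]-.0915)<.0015);c,rad=cv2.minEnclosingCircle(T[m0][:,:2].astype(np.float32));print("nose in tool",c,rad, m0.sum())
e=T[...,:2]-c;r=np.hypot(e[...,0],e[...,1])
for sg in(1,-1):
    k=(r>.0078)&(r<.0122)&(W[...,2]>.0825)&(W[...,2]<.0875)&(e[...,1]*sg>.004)
    a=np.degrees(np.arctan2(e[k][:,0],abs(e[k][:,1])));print(sg,k.sum(),"elev above horizontal",a.mean(),np.c_[e[k]*1000,W[k][:,2]*1000].round(1)[::3].tolist())
```

```text
nose in tool (-0.0006221143412403762, -0.001410417491570115) 0.006702069193124771 508
1 79 elev above horizontal 17.615015077278198 [[7.0, 4.3, 82.9], [7.2, 4.2, 85.2], [7.4, 4.2, 86.5], [6.7, 4.2, 86.2], [5.6, 5.7, 84.4], [4.6, 9.9, 82.7], [5.6, 5.7, 85.3], [3.9, 10.9, 83.5], [4.8, 6.2, 86.0], [2.4, 10.4, 83.0], [1.9, 8.9, 83.1], [1.8, 11.9, 83.1], [1.7, 8.9, 83.7], [1.4, 10.4, 83.3], [1.0, 8.9, 83.6], [1.0, 10.9, 83.6], [1.7, 8.8, 85.6], [1.4, 10.3, 85.1], [0.4, 8.3, 84.5], [1.2, 9.8, 85.7], [0.3, 8.3, 85.2], [0.4, 9.8, 85.3], [0.1, 8.3, 85.9], [0.0, 9.8, 85.7], [-1.5, 7.9, 84.2], [-0.7, 9.3, 85.5], [-2.0, 9.4, 84.4]]
-1 89 elev above horizontal 26.164492252519313 [[6.7, -4.3, 83.4], [5.5, -5.8, 83.3], [5.0, -9.9, 83.3], [4.5, -8.4, 82.5], [4.6, -6.4, 82.7], [4.8, -10.9, 84.0], [4.8, -9.3, 84.0], [4.6, -7.8, 83.8], [5.0, -6.3, 84.4], [6.2, -4.7, 86.4], [4.7, -10.3, 84.8], [5.3, -8.7, 85.8], [5.1, -7.2, 85.5], [3.7, -10.9, 84.0], [4.3, -9.3, 85.1], [3.9, -7.8, 84.5], [4.8, -6.2, 85.9], [3.7, -10.3, 84.9], [4.2, -8.7, 85.8], [3.9, -7.3, 85.3], [2.3, -10.9, 83.7], [3.4, -9.3, 85.5], [3.9, -7.7, 86.2], [2.6, -10.3, 85.1], [3.1, -8.8, 85.9], [2.9, -7.3, 85.6], [2.4, -8.8, 85.7], [-0.2, -10.6, 82.6], [-0.2, -9.0, 82.5], [-2.6, -8.6, 82.6]]
```

The pin stayed put, so the bush has turned about 80° relative to it, slightly past the 70° seats and up to the lugs. I turn back 0.17 rad to 1.22, then ease up and feel for the seats.

pendant([
  [0,0,0,-0.09,0.2],
  [0,0,0,-0.17,0.2],
  [0,0,0,-0.17,0.2],
])

```text
t: 25.9
tcp_pos: [0.478, -0.0078, 0.0707]
tool_rot: [0.555, 0.832, 0.0, 0.001]
force: [-1.7, 0.3, 12.9]
finger_gap: 0.379
gripper_force: 101.6
```

```bash
python3 -c "
from h import *
s=sense();print(s['ft_torque'],s['q'][5])"
```

```text
[-0.06750582  0.29123466  0.03141139] -0.6456111983623727
```

pendant([
  [0,0,-0.001,0,0.2],
  [0,0,-0.002,0,0.2],
  [0,0,-0.002,0,0.2],
])

```text
t: 26.2
tcp_pos: [0.4779, -0.0078, 0.0725]
tool_rot: [0.555, 0.832, 0.0, 0.001]
force: [-1.4, 0.5, 10.8]
finger_gap: 0.375
gripper_force: 101.4
```

pendant([
  [0,0,-0.001,0,0.2],
  [0,0,-0.0015,0,0.2],
  [0,0,-0.0015,0,0.2],
])

```text
t: 26.5
tcp_pos: [0.4779, -0.0078, 0.0738]
tool_rot: [0.555, 0.832, 0.0, 0.001]
force: [-0.6, -0.5, 8.1]
finger_gap: 0.38
gripper_force: 101.1
```

pendant([
  [0,0,-0.001,0,0.2],
  [0,0,-0.001,0,0.2],
])

```text
t: 26.7
tcp_pos: [0.4779, -0.0078, 0.0747]
tool_rot: [0.555, 0.832, 0.0, 0.001]
force: [-0.8, 0.4, 7.2]
finger_gap: 0.382
gripper_force: 100.9
```

pendant([
  [0,0,-0.0005,0,0.2],
  [0,0,-0.0005,0,0.2],
])

```text
t: 26.9
tcp_pos: [0.4779, -0.0078, 0.075]
tool_rot: [0.555, 0.832, 0.0, 0.001]
force: [-0.3, -0.4, 5.3]
finger_gap: 0.381
gripper_force: 100.8
```

pendant([
  [0,0,-0.0005,0,0.2],
  [0,0,-0.0005,0,0.2],
])

```text
t: 27.1
tcp_pos: [0.4779, -0.0078, 0.0755]
tool_rot: [0.555, 0.832, 0.0, 0.001]
force: [0.3, 0.6, 5.5]
finger_gap: 0.38
gripper_force: 100.8
```

pendant([
  [0,0,-0.0005,0,0.2],
  [0,0,-0.0005,0,0.2],
])

```text
t: 27.3
tcp_pos: [0.4779, -0.0077, 0.0757]
tool_rot: [0.555, 0.832, 0.0, 0.001]
force: [0.6, -0.9, 4.1]
finger_gap: 0.378
gripper_force: 100.6
```

pendant([
  [0,0,-0.0005,0,0.2],
  [0,0,-0.0005,0,0.2],
])

```text
t: 27.5
tcp_pos: [0.4778, -0.0077, 0.0759]
tool_rot: [0.555, 0.832, 0.0, 0.001]
force: [1.5, -1.2, 0.6]
finger_gap: 0.378
gripper_force: 100.3
```

pendant([
  [0,0,-0.0005,0,0.2],
  [0,0,-0.0005,0,0.2],
])

```text
t: 27.7
tcp_pos: [0.4778, -0.0077, 0.0761]
tool_rot: [0.555, 0.832, 0.0, 0.001]
force: [3.7, -0.9, -3.4]
finger_gap: 0.378
gripper_force: 99.9
```

A sharp stop at TCP z 0.076 (foot about 64 mm) means the pin is seated. I release and check.

pendant([
  [0,0,0.0008,0,0.2],
  [0,0,0.0008,0,0.6],
  [0,0,0.0008,0,0.6],
  [0,0,0.0008,0,0.6],
  [0,0,-0.03,0,0.7],
  [0,0,-0.08,0,0.9],
  [0,0,-0.12,0,0.9],
  [0,0,-0.12,0,0.9],
  [0,0,-0.12,0,0.9],
  [0,0,-0.12,0,0.9],
])

```text
t: 28.7
tcp_pos: [0.4754, -0.007, 0.1952]
tool_rot: [0.555, 0.832, -0.001, -0.002]
force: [-0.3, -0.1, -0.2]
finger_gap: 0.901
gripper_force: 0.0
```

```bash
python3 look.py w7
```

Run:
```python
from h import *
D=np.load("w7.npz");R=Ro.from_quat(D["rot"]).as_matrix();W=D["W"]-np.r_[R[:2,:2]@[.00055,.0006],0]
e=W[...,:2]-[.477,-.0071];r=np.hypot(e[...,0],e[...,1])
k=(r>.009)&(r<.021)&(W[...,2]>.078)&(W[...,2]<.092);print(np.histogram(W[k][:,2],np.arange(.078,.092,.001))[0])
k=(r<.023)&(W[...,2]>.0825)&(W[...,2]<.0855);q=W[k];A=np.c_[q[:,:2]-[.477,-.0071],np.ones(len(q))];print("top",np.median(q[:,2]),np.linalg.lstsq(A,q[:,2],rcond=None)[0],cv2.minAreaRect(q[:,:2].astype(np.float32)))
v,u=np.where((r<.008)&(abs(W[...,2]-.091)<.003));v,u=int(v.mean()),int(u.mean());save("pics/fin.png",D["p"][v-50:v+50,u-60:u+60],6)
for n,x,y,lo,hi in(("cup",.5893,.1511,.026,.03),("bolt",.5058,.2789,.03,.038)): pass
```

```text
28.7 [ 0.47535495 -0.00702514  0.19519246] [-0.001  0.019  0.001  0.001 -0.003  0.   ]
[  1   3   2  21  39 291 539 154  31  40  11   0   0]
top 0.08423684035975934 [ 0.00137152 -0.000444    0.08421911] ((0.47770851850509644, -0.006677929311990738), (0.03502269461750984, 0.04301240295171738), 21.555814743041992)
```

View pics/fin.png

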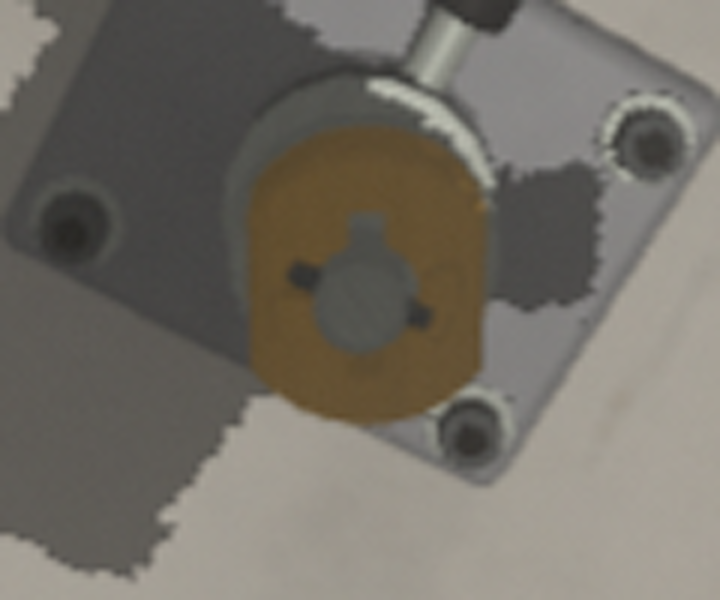

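The picture shows the bush level with the pin lying in its seats, from (303,275) to (420,315), clear of the slot. Its top at 84.2 mm puts the foot at 64 mm, so it is locked.

```bash
python3 -c "
from station import job
print(job.sign_off())"
```

```text
the job is handed in; nothing more can be done
None
```

The spindle is made up and handed in: spacer, washer, then the bush, locked with its foot at about 64 mm and staying there when let go; pressing read about 15 N, the job took about 29 s, and I never touched the cup or bolt.

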